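# Set the sprung snap trap on its hair-trigger catch

### The job

Set the rat trap that sits in the black station tray: draw its sprung wire bow up and right over to the tail until the bar has clicked under the catch, without forcing it hard into the rubber stops behind, then let it come up onto the catch and leave it standing set. Never let the bow snap shut, and leave the bottle, the tub and the torch where they are.

Things in the scene. Friction and masses are not known exactly. Their poses are not given: they have to be found in the camera images.
- trap: Rat trap: wooden base 210 x 82 mm bolted in a black tray 290 x 150 x 16 mm; fixed, it cannot shift. Origin on the bench straight below the bow's axle; x to the bait end, -x to the tail, y along the axle. Top of the base 18 mm above the bench, tray rim at |y| = 75 mm. The catch, pedal and stops stand on the centre line (|y| < 25 mm), inside the bow.
- axle (a point): Middle of the bow's axle, 38 mm above the bench; axes as the trap's. The bow turns about y here. Angles of the bow: 0 = arms level to the bait end (+x), 90 deg = straight up, 180 = level to the tail. The catch at the tail is clamped differently every time and is not reported: it holds the bow somewhere from 127 to 149 deg and must be felt for.
- pedal (a point): About the middle of the pedal, a steel plate 40 x 30 mm with a bait cup in front of the axle, 22 to 35 mm high as the catch is clamped; this point itself is fixed on the trap. Pedal and hook are one lever pivoted at the tail; the top of the hook stands 95 to 112 mm high, 30 to 55 mm behind the axle. About 1 N down on the pedal trips the catch.
- bow: Bow: U of 6 mm steel wire, arms 50 mm apart outside, closed by a cross bar 88 mm from the axle that overhangs them. Origin on the axle; x runs along the arms to the cross bar, y along the axle as the trap's. Starts shut at 8 deg, resting on two horns. The spring pulls it shut: 4 N at the bar when shut, growing evenly to 10 N when drawn back; let go, it snaps shut at once.
- bow_bar (a point): Middle of the cross bar, 50 mm above the bench at the start; axes as the bow's. Each end of the bar has a round rubber roller, 12 mm across, turning freely, 64 mm apart outside, to pinch the bow by; nothing stands outside them. From 10 deg before the held angle the hook resists (1 to 7 N more), then clicks over the bar. 4 deg (6 mm) past it the bar meets rubber stops: 6 N per mm.
- sprayer: White bottle, 72 mm across, 170 mm high, standing to one side (+y) of the trap; loose. Origin at the centre of its foot.
- bait_tub: Clear tub with white lid, 84 mm across, 85 mm high, standing on the other side (-y) of the trap; loose. Origin at the centre of its foot.
- torch: Black hand torch, 150 mm long, 42 mm thick, lying crosswise beyond the bait end; loose. Origin under its middle on the bench, x along it.

How it is judged:
By the outcome, as a careful person would: the job done as asked, in the order asked, and still so for the second after the job is handed in, with the robot touching nothing.
It also fails if it takes over 72 s, if anything falls off the work surface, if the arm or the gripper's body presses on something with over 40 N, if the wrist force passes 120 N, or if a joint passes its speed limit or range.

### The arm

A 6-joint arm with a two-finger parallel gripper is mounted at the origin on the work surface. World frame = base frame: x ahead of the robot, y to its left, z up, the work surface at z = 0. Lengths are in m, angles in degrees, forces in N, time in s.
With the tool pointing down it reaches from about 0.325 to 0.85 m from the base axis. Payload 15.5 kg.
Tool frame: the origin (TCP) lies midway between the tips of the shut fingers; the grasp point (between the pads) lies 19 mm behind it; y points along the fingers, x is the direction in which the jaws open and shut, and the axes are right-handed (so a half turn about y gives the same grasp; the last joint's range is limited). The gripper opens to 91 mm and grips with 3 to 60 N. Pads are 32 mm wide; open, the fingers measure 118 mm over their backs; the gripper's body (76 mm by 178 mm) begins 60 mm behind the grasp point.
Start: joints at [-82.248, 28.281, 77.091, -0, 74.628, -5.472], TCP at [0.143, -0.608, 0.214] pointing down, gripper open.
Joint ranges: [-166.48, 166.48], [-47.26, 123.95], [12.59, 153.08], [-70.14, 250.14], [6.76, 159.57], [-176.63, 176.63]. Speed limits (degrees/s): [108.29, 108.29, 147.25, 172.46, 172.46, 172.46].

### API

Orientations are given as a 3x3 rotation matrix whose columns are the frame's x, y, z axes.
In Python, from bench import ctrl gives the robot as it stands. The module is installed in compiled form; this text tells all that it offers. Calls block until the motion is done:
- ctrl.goto(position, orientation): joint-space move of the TCP to a pose.
- ctrl.move_l(position, vel=0.15, ori=None, contact_N=None): straight line of the TCP; ori=None keeps the orientation; vel is the mean speed in m/s. With contact_N (N) it stops when the force on the tool has changed by that much, and returns True; else False.
- ctrl.movej(angles): joint-space move.
- ctrl.command_gripper(opening): opening from 0.0 (shut) to 1.0 (fully open); the grip force is fixed at half the most; returns when the fingers have stopped.
- ctrl.sleep(seconds).
- ctrl.ik(position, orientation): joint angles nearest the present ones, or None.
- ctrl.read_camera(name): name is "scene" or "top" or "wrist"; returns the picture (420x560x3 uint8, blue, green, red); there is no depth.
- ctrl.camera_params(name): a dict with "fx", "fy", "cx", "cy" (pixels), "pose" (4x4, takes a point from camera to world coordinates); the wrist camera has in their place "T_tool_cam" (4x4, takes a point from camera to tool coordinates, whose origin is the TCP and whose axes are the tool frame's). Camera axes: x right, y up, looking along -z (the intrinsics and any distortion apply to the point x, -y, -z); pixel columns grow to the right and rows downward; lengths in m; the calibration is good to about 2 mm. A picture is of the moment at which its call begins: read the wrist's pose just before it. camera_params takes no time and is no camera call.
A pose or a line that the arm cannot do raises ctrl.MotionError and nothing moves.
- ctrl.sign_off(): hands the job in, once; it reports no verdict.
Readings, each from a call of its own:
- ctrl.current_t(): time.
- ctrl.current_q(): joint angles.
- ctrl.current_dq(): joint speeds.
- ctrl.current_effort(): joint torques, N m.
- ctrl.current_tool_pos(): TCP position.
- ctrl.current_eef_rot(): TCP orientation.
- ctrl.current_contact_force(): force on the tool from outside, world axes, zero at the start.
- ctrl.current_wrist_torque(): the same for the moment, N m.
- ctrl.current_grip_width(): opening from 0.0 (shut) to 1.0 (fully open).
Only numpy, scipy, OpenCV 4.12 (cv2) and the standard library are available. Lean on these libraries where they do the work, as an engineer would, in place of code of your own. Each camera call takes 0.05 s, during which the arm holds its last target.

## Working session

There is one attempt and no reset: what is moved stays moved. The work goes in short steps, each a Python script; the robot and the scene stay as the last script left them, time stands still between calls to the robot, and variables do not carry over. Pictures are saved under pics/ and viewed, and the job is handed in when it is done.

```bash
mkdir -p pics; ls; python3 - <<'E'
from bench import ctrl
import cv2,numpy as np
for n in ["scene","top","wrist"]:
    im=ctrl.read_camera(n); cv2.imwrite(f"pics/{n}0.png",im)
    p=ctrl.camera_params(n); print(n,{k:(np.round(v,4).tolist() if hasattr(v,'shape') else v) for k,v in p.items()})
print(ctrl.current_t(),ctrl.current_tool_pos(),ctrl.current_eef_rot(),ctrl.current_contact_force())
E
```

```text
pics
scene {'fx': 414.47214047350616, 'fy': 414.47214047350616, 'cx': 279.9465272764318, 'cy': 216.71239920653815, 'pose': [[0.4097, -0.5659, 0.7155, 1.2122], [0.9122, 0.2614, -0.3156, -0.2203], [-0.0084, 0.7819, 0.6233, 0.6061], [0.0, 0.0, 0.0, 1.0]]}
top {'fx': 474.72838009467057, 'fy': 474.72838009467057, 'cx': 273.47380104966527, 'cy': 205.43807620654053, 'pose': [[-0.0297, 0.9847, -0.1717, 0.4606], [-0.9987, -0.0363, -0.0353, 0.0243], [-0.041, 0.1704, 0.9845, 0.9619], [0.0, 0.0, 0.0, 1.0]]}
wrist {'fx': 299.9302790413245, 'fy': 299.9302790413245, 'cx': 273.9659931733693, 'cy': 211.82220873979207, 'T_tool_cam': [[1.0, -0.0007, 0.0003, -0.0006], [0.0005, 0.2857, -0.9583, -0.1711], [0.0006, 0.9583, 0.2857, 0.08], [0.0, 0.0, 0.0, 1.0]]}
0.15 [ 0.14294916 -0.60816839  0.21348463] [[ 2.28760343e-01 -9.99901448e-05  9.73482766e-01]
 [-9.73482382e-01  8.70893580e-04  2.28760342e-01]
 [-8.70673670e-04 -9.99999616e-01  1.01887269e-04]] [-0.19615417 -1.07738717  0.44675207]
```

View pics/scene0.png

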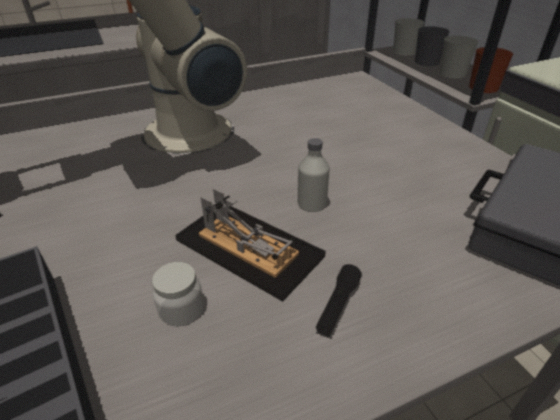

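View pics/top0.png

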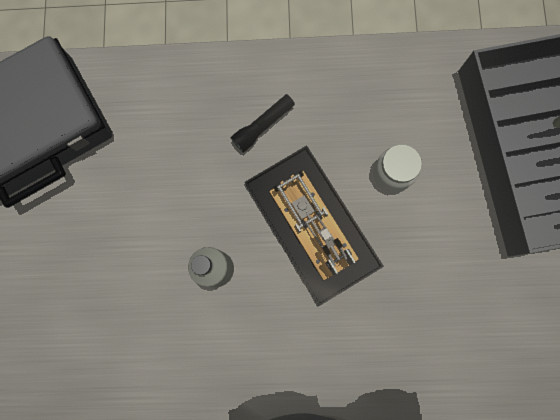

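View pics/wrist0.png

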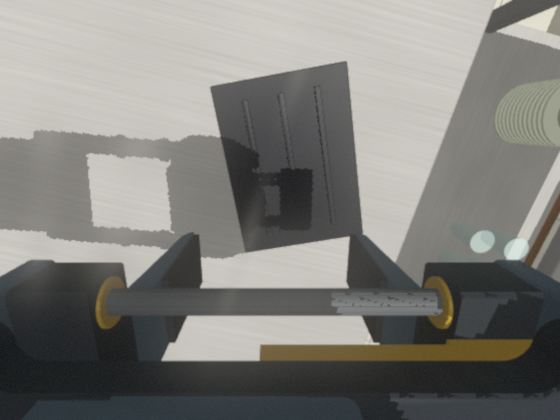

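The scene view shows the trap at about (250,245), the bottle at (313,180), the tub at (178,292) and the torch at (340,300). In the top view the tray corners are near (305,148), (246,183), (318,305) and (382,266). The bow is shut toward the torch.

```bash
cat > h.py <<'E'
from bench import ctrl
import cv2,numpy as np
def campose(n):
    p=ctrl.camera_params(n)
    if "pose" in p: return p,np.array(p["pose"])
    T=np.eye(4);T[:3,:3]=ctrl.current_eef_rot();T[:3,3]=ctrl.current_tool_pos()
    return p,T@np.array(p["T_tool_cam"])
def ray(p,T,uv):
    d=np.array([(uv[0]-p["cx"])/p["fx"],-(uv[1]-p["cy"])/p["fy"],-1.0]); return T[:3,3],T[:3,:3]@d
def onplane(p,T,uv,z):
    o,d=ray(p,T,uv); return o+d*(z-o[2])/d[2]
def proj(p,T,X):
    c=np.linalg.inv(T)@np.append(X,1); return np.array([p["cx"]+p["fx"]*c[0]/-c[2],p["cy"]-p["fy"]*c[1]/-c[2]])
E
python3 - <<'E'
from h import *
im=cv2.imread("pics/top0.png");p,T=campose("top")
hsv=cv2.cvtColor(im,cv2.COLOR_BGR2HSV)
m=(hsv[...,2]<70).astype(np.uint8)
m[:140]=0;m[310:]=0;m[:,:240]=0;m[:,386:]=0
wood=((hsv[...,1]>90)&(hsv[...,2]>90)).astype(np.uint8);wood[:150]=0;wood[300:]=0;wood[:,:250]=0;wood[:,380:]=0
m=cv2.morphologyEx(m,cv2.MORPH_OPEN,np.ones((3,3)))
for nm,k,z in(("tray",m,.016),("wood",wood,.018)):
    if nm=="tray":
        cs=max(cv2.findContours(k,0,2)[0],key=cv2.contourArea)[:,0]
    else: cs=np.argwhere(k)[:,::-1]
    P=np.array([onplane(p,T,c,z)[:2] for c in cs]).astype(np.float32)
    r=cv2.minAreaRect(P);print(nm,len(P),r,cv2.boxPoints(r).round(4).tolist())
cv2.imwrite("pics/topz.png",cv2.resize(im[140:310,230:400],None,fx=3.5,fy=3.5,interpolation=cv2.INTER_CUBIC))
s=cv2.imread("pics/scene0.png");cv2.imwrite("pics/scz.png",cv2.resize(s[180:300,165:335],None,fx=4.5,fy=4.5,interpolation=cv2.INTER_CUBIC))
for n,uv,z in(("bottle",(201,265),.17),("tub",(402,163),.085),("torchA",(292,100),.02),("torchB",(240,142),.02)): print(n,onplane(p,T,uv,z).round(3))
E
```

```text
tray 355 ((0.6064894199371338, -0.005866512656211853), (0.2423606812953949, 0.1503998041152954), 29.08547592163086) [[0.46399998664855957, 0.0008999999845400453], [0.5371000170707703, -0.13050000369548798], [0.7488999962806702, -0.01269999984651804], [0.6758000254631042, 0.11879999935626984]]
wood 2356 ((0.5860737562179565, -0.018919572234153748), (0.2143879383802414, 0.08214719593524933), 29.108306884765625) [[0.4724000096321106, -0.03519999980926514], [0.5123999714851379, -0.10700000077486038], [0.6996999979019165, -0.0027000000700354576], [0.6596999764442444, 0.06909999996423721]]
bottle [0.502 0.177 0.17 ]
tub [ 0.686 -0.189  0.085]
torchA [0.847 0.013 0.02 ]
torchB [0.761 0.123 0.02 ]
```

View pics/topz.png

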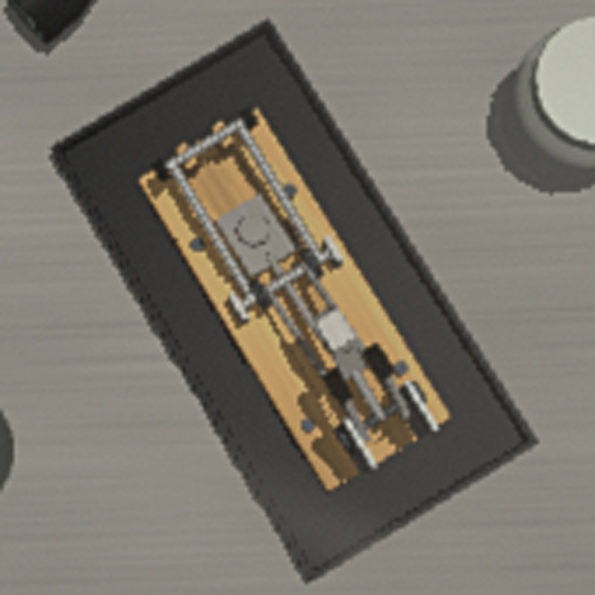

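View pics/scz.png

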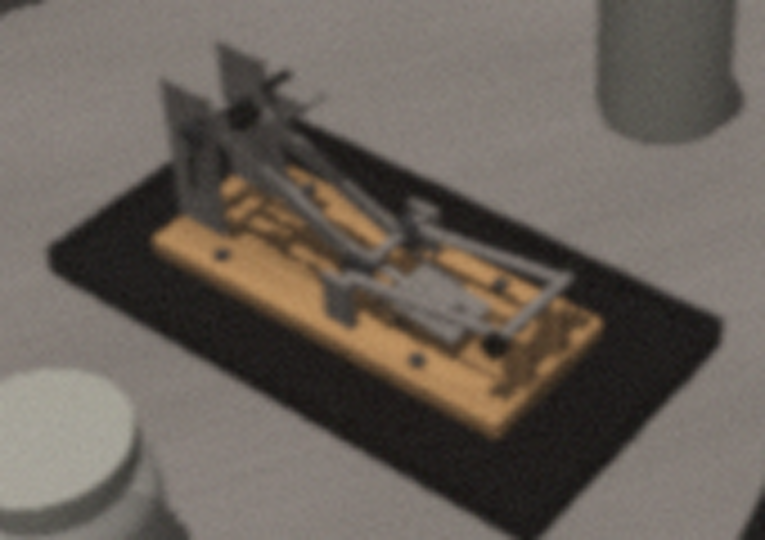

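```bash
cat >> h.py <<'E'
A=np.deg2rad(29.1); tx=np.array([np.cos(A),np.sin(A),0]); ty=np.array([-np.sin(A),np.cos(A),0]); tz=np.array([0,0,1.])
R0=np.column_stack([-ty,-tz,tx])
E
python3 - <<'E'
from h import *
p,T=campose("top")
z=lambda u,v:(230+(u+.5)/3.5-.5,140+(v+.5)/3.5-.5)
bar=onplane(p,T,z(208,145),.050); axl=onplane(p,T,z(288,279),.040)
wc=np.array([.5861,-.0189,.018])
o=bar-87.1e-3*tx;o[2]=0
for n,X in dict(axl=axl,wood=wc,bottle=np.array([.502,.177,.17]),tub=np.array([.686,-.189,0]),tray=np.array([.6065,-.0059,0])).items(): print(n,((X-o)@tx).round(4),((X-o)@ty).round(4))
print("bar",bar,"o",o)
print("t",ctrl.current_t())
g=bar.copy();g[2]=.20
ctrl.goto(g,R0)
print(ctrl.current_t(),ctrl.current_tool_pos(),ctrl.current_contact_force())
P,W=campose("wrist");np.save("W1.npy",W)
cv2.imwrite("pics/wrist1.png",ctrl.read_camera("wrist"))
E
```

```text
axl 0.0002 0.0004
wood -0.0049 0.0011
bottle 0.0169 0.2132
tub -0.0004 -0.1961
tray 0.0192 0.0026
bar [0.66705353 0.02485698 0.05      ] o [ 0.59094797 -0.01750283  0.        ]
t 0.15
3.0417 [0.66705974 0.02399281 0.20000548] [-0.08362493  0.04379011 -0.15322866]
```

View pics/wrist1.png

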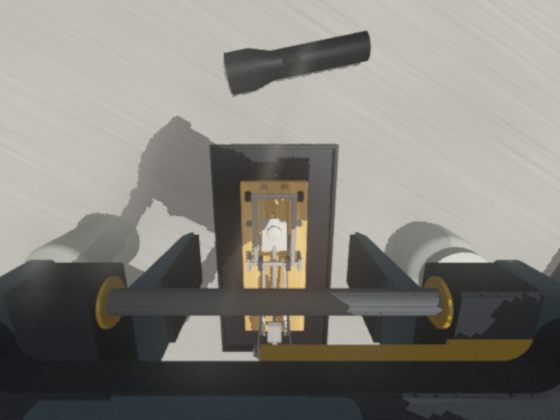

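The wrist view shows the bow nearly square to the camera, with black rollers at about (248,196) and (301,196). The torch, bottle and tub are all clear of the gripper. Next I refine the bar's centre and heading from this view.

```bash
python3 - <<'E'
from h import *
P=ctrl.camera_params("wrist");W=np.load("W1.npy")
im=cv2.imread("pics/wrist1.png");g=im.max(2)
cv2.imwrite("pics/w1z.png",cv2.resize(im[130:290,200:350],None,fx=4,fy=3.7,interpolation=cv2.INTER_CUBIC))
m=(g<45).astype(np.uint8);sub=m[186:206,236:312]
n,l,s,c=cv2.connectedComponentsWithStats(sub)
for i in range(1,n):
  if s[i,4]>15:
    uv=c[i]+[236,186]; X=onplane(P,W,uv,.050); print(uv,s[i],X.round(4), ((X-[.59095,-.0175,0])@np.column_stack([tx,ty])).round(4))
# tray far edge and sides heading
for z,pts in((.016,[(212,146),(337,146)]),):
  a,b=[onplane(P,W,q,z) for q in pts]; d=a-b; print(np.linalg.norm(d),np.degrees(np.arctan2(d[1],d[0]))-90,(a+b)/2@ty-np.array([.59095,-.0175,0])@ty)
E
```

```text
0.14496186590037233 29.07795394776018 -0.0004159308621768387
```

View pics/w1z.png

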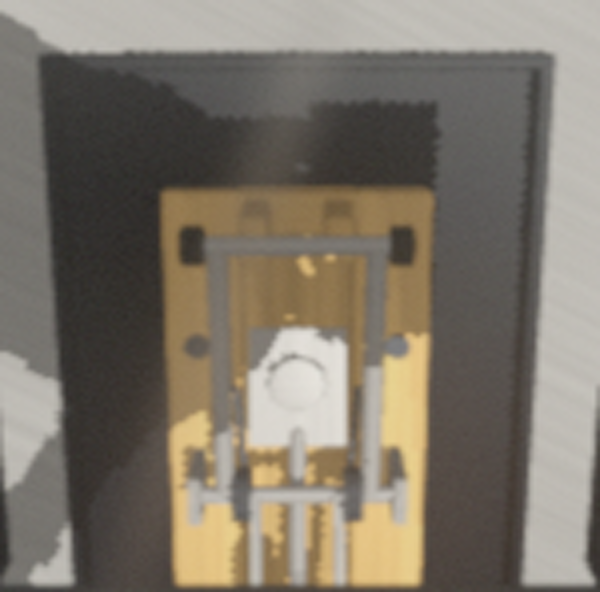

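```bash
python3 - <<'E'
from h import *
P=ctrl.camera_params("wrist");W=np.load("W1.npy")
o=np.array([.59095,-.0175,0])
for uv in[(245,196.2),(303.4,196.2),(274.2,196.2)]:
    X=onplane(P,W,uv,.050);print(X.round(4),((X-o)@tx).round(4),((X-o)@ty).round(4))
E
```

```text
[0.6532 0.0538 0.05  ] 0.0891 0.0321
[ 0.6844 -0.0023  0.05  ] 0.0891 -0.0322
[0.6688 0.0258 0.05  ] 0.0891 -0.0001
```

The rollers' outer ends sit at ±32 mm in y and x ≈ 88 mm, which agrees with the top view. I'll descend and pinch.

```bash
cat >> h.py <<'E'
O=np.array([.59095,-.0175,.038])
bar0=O+.0880*tx; bar0[2]=.050
def tf(f): return np.array([f@tx,f@ty,f@tz]).round(2)
E
python3 - <<'E'
from h import *
g=bar0+[0,0,.05-.019]
ctrl.move_l(g,vel=.12)
print(tf(ctrl.current_contact_force()))
g=bar0-[0,0,.019]
print(ctrl.move_l(g,vel=.06,contact_N=6))
print(ctrl.current_tool_pos()-g,tf(ctrl.current_contact_force()))
cv2.imwrite("pics/wrist2.png",ctrl.read_camera("wrist"));cv2.imwrite("pics/sc2.png",cv2.resize(ctrl.read_camera("scene")[120:320,120:370],None,fx=3,fy=3))
ctrl.command_gripper(.62)
print(ctrl.current_grip_width(),ctrl.current_grip_width()*91,tf(ctrl.current_contact_force()),ctrl.current_t())
E
```

```text
[-0.52 -0.69 -0.58]
False
[ 2.76095501e-04 -3.65376336e-05  3.41266455e-04] [-0.07  0.25  0.1 ]
0.6977390829096584 63.494256544778914 [-0.14 -4.84  0.14] 5.8583
```

View pics/sc2.png

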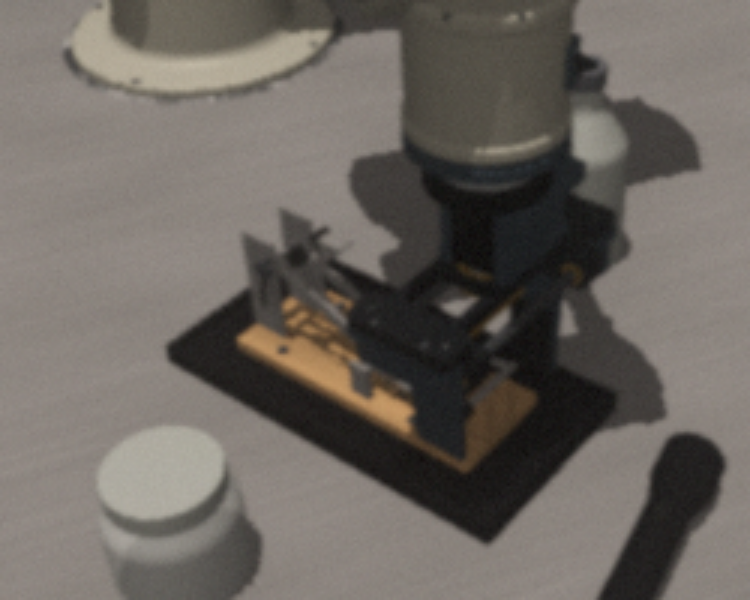

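The gripper stopped at 63.5 mm, so it is on the rollers, with only 5 N sideways. I'll follow the arc relative to this grasp, checking the tangential force as I go.

```bash
cat >> h.py <<'E'
import json
def barat(th,r=.088):
    a=np.deg2rad(th);return np.array([np.cos(a),np.sin(a)])*r
def pose(th,start):
    d=barat(th)-barat(8); return start+d[0]*tx+d[1]*tz
def ft(th,f):
    a=np.deg2rad(th);fx,fz=f@tx,f@tz
    return round(fx*np.sin(a)-fz*np.cos(a),2),round(fx*np.cos(a)+fz*np.sin(a),2),round(f@ty,2) # pull toward shut, radial out, lateral
def go(ths,start,vel):
    for th in ths:
        ctrl.move_l(pose(th,start),vel=vel)
        print(th,ft(th,ctrl.current_contact_force()),round(ctrl.current_grip_width(),4),round(ctrl.current_t(),2))
E
python3 - <<'E'
from h import *
ctrl.command_gripper(.3)
print(ctrl.current_grip_width())
s=ctrl.current_tool_pos();np.save("start.npy",s);print(s)
go([12,17,22,28,34,40],s,.04)
cv2.imwrite("pics/sc3.png",cv2.resize(ctrl.read_camera("scene")[120:320,120:370],None,fx=3,fy=3))
E
```

```text
0.691578066575509
[0.66809385 0.02506379 0.0310632 ]
12 (np.float64(4.69), np.float64(0.3), np.float64(-4.18)) 0.6927 6.38
17 (np.float64(6.51), np.float64(0.19), np.float64(-4.38)) 0.6935 6.72
22 (np.float64(4.66), np.float64(-0.53), np.float64(-5.19)) 0.6975 7.07
28 (np.float64(4.58), np.float64(-0.86), np.float64(-5.46)) 0.6966 7.45
34 (np.float64(4.25), np.float64(-0.58), np.float64(-5.1)) 0.6943 7.83
40 (np.float64(5.76), np.float64(-0.86), np.float64(-4.19)) 0.6947 8.22
```

View pics/sc3.png

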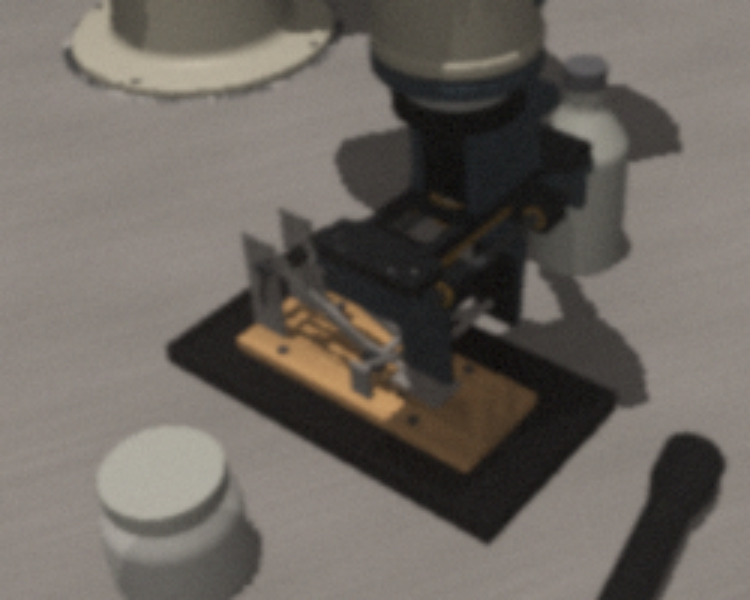

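The bow is following the arc, with a tangential pull of about 4–6 N and almost no radial force. Continuing.

```bash
python3 - <<'E'
from h import *
s=np.load("start.npy")
go(range(48,113,8),s,.05)
cv2.imwrite("pics/sc4.png",cv2.resize(ctrl.read_camera("scene")[120:320,120:370],None,fx=3,fy=3))
E
```

```text
48 (np.float64(5.94), np.float64(-0.19), np.float64(-5.08)) 0.6931 8.66
56 (np.float64(6.76), np.float64(-2.38), np.float64(-3.93)) 0.6913 9.05
64 (np.float64(5.98), np.float64(-2.96), np.float64(-4.38)) 0.6957 9.44
72 (np.float64(6.95), np.float64(-4.05), np.float64(-4.17)) 0.6949 9.83
80 (np.float64(7.11), np.float64(-3.44), np.float64(-4.19)) 0.6946 10.22
88 (np.float64(7.62), np.float64(-3.36), np.float64(-3.31)) 0.6942 10.62
96 (np.float64(7.82), np.float64(-1.64), np.float64(-2.07)) 0.6935 11.01
104 (np.float64(8.07), np.float64(0.77), np.float64(-2.17)) 0.6927 11.4
112 (np.float64(8.41), np.float64(4.1), np.float64(-0.75)) 0.6975 11.79
```

View pics/sc4.png

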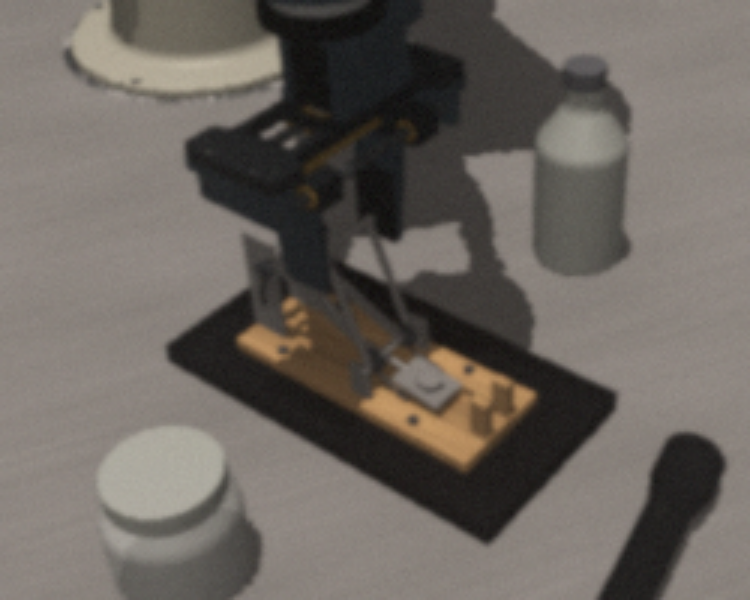

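Nothing felt yet up to 112°. Now small steps with averaged force, to find the hook and its click.

```bash
cat >> h.py <<'E'
def avgf(n=6):
    F=[]
    for _ in range(n): ctrl.sleep(.03);F.append(ctrl.current_contact_force())
    return np.mean(F,0)
base=lambda th:4+(th-8)*.0428
E
python3 - <<'E'
from h import *
s=np.load("start.npy"); peak=0;log=[]
th=112
while th<153:
    th+=1
    ctrl.move_l(pose(th,s),vel=.02)
    f=ft(th,avgf()); ex=f[0]-base(th)
    print(th,[float(x) for x in f],round(ex,2),round(ctrl.current_grip_width(),4),round(ctrl.current_t(),2))
    if f[0]>19: print("STOP high");break
    if peak>2 and ex<peak-1.8: print("CLICK?");break
    peak=max(peak,ex)
    if ctrl.current_t()>45: break
E
```

```text
113 [8.34, 4.65, -0.41] -0.15 0.6926 12.29
114 [8.52, 5.07, -0.46] -0.02 0.6938 12.74
115 [8.44, 5.81, -0.77] -0.14 0.6947 13.19
116 [8.54, 6.54, -0.96] -0.08 0.6943 13.64
117 [8.43, 6.65, -0.61] -0.24 0.6905 14.09
118 [8.79, 7.21, -1.21] 0.08 0.6944 14.54
119 [8.8, 7.15, -0.71] 0.05 0.697 14.99
120 [8.56, 7.67, -0.94] -0.23 0.6996 15.44
121 [8.79, 7.89, -0.6] -0.05 0.6949 15.89
122 [9.24, 8.46, -0.74] 0.36 0.6937 16.34
123 [9.51, 8.87, -0.17] 0.59 0.6956 16.79
124 [9.87, 9.28, -0.43] 0.91 0.6982 17.24
125 [11.75, 10.57, 0.23] 2.74 0.6961 17.69
126 [9.65, 9.54, -0.69] 0.6 0.6936 18.14
CLICK?
```

The dip at 126° looks like a small slip: resistance only began near 122°, so the held angle should be around 132°. The radial force has crept up to 10 N, so I'll ease that out slightly and continue.

```bash
cat >> h.py <<'E'
def pose2(th,start,dr):
    d=barat(th,.088+dr)-barat(8); return start+d[0]*tx+d[1]*tz
E
python3 - <<'E'
from h import *
s=np.load("start.npy")
for dr in(.0007,.0014):
    ctrl.move_l(pose2(126,s,dr),vel=.02)
    print(dr,ft(126,avgf()))
peak=0;th=126
while th<153:
    th+=1
    ctrl.move_l(pose2(th,s,.0014),vel=.02)
    f=ft(th,avgf()); ex=f[0]-base(th)
    print(th,[float(x) for x in f],round(ex,2),round(ctrl.current_grip_width(),4),round(ctrl.current_t(),2))
    if f[0]>19: print("STOP high");break
    if peak>2 and ex<peak-1.5: print("CLICK?");break
    peak=max(peak,ex)
    if ctrl.current_t()>45: break
cv2.imwrite("pics/sc5.png",cv2.resize(ctrl.read_camera("scene")[120:320,120:370],None,fx=3,fy=3))
E
```

```text
0.0007 (np.float64(9.18), np.float64(-0.5), np.float64(-0.6))
0.0014 (np.float64(9.16), np.float64(-10.33), np.float64(-0.32))
127 [7.91, -10.73, -0.83] -1.18 0.6956 19.49
128 [7.85, -9.61, -0.41] -1.29 0.6939 19.94
129 [8.16, -9.75, -0.46] -1.02 0.6935 20.39
130 [7.65, -9.53, -0.7] -1.57 0.6982 20.84
131 [8.88, -8.11, -0.15] -0.38 0.6979 21.29
132 [9.06, -8.47, -0.07] -0.25 0.6922 21.74
133 [8.63, -7.73, 0.23] -0.72 0.6924 22.19
134 [8.84, -7.63, 0.09] -0.55 0.6955 22.64
135 [11.64, -5.61, 0.88] 2.2 0.6955 23.09
136 [17.31, -1.96, 3.13] 7.83 0.6967 23.54
137 [22.15, 1.2, 4.92] 12.63 0.6938 23.99
STOP high
```

View pics/sc5.png

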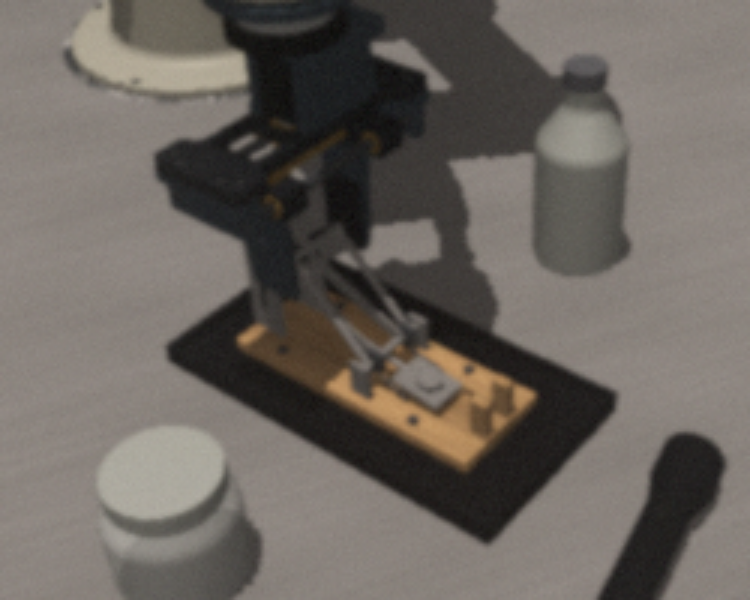

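The steep rise from 135° (about 12 N above the spring) is the rubber stops. That puts the held angle near 131°, consistent with the hook's onset at about 121°. I'll back off now and feel whether the catch takes the spring load.

```bash
python3 - <<'E'
from h import *
s=np.load("start.npy")
th=137
while th>126:
    th-=1
    ctrl.move_l(pose2(th,s,.0008),vel=.025)
    f=ft(th,avgf(4))
    print(th,[float(x) for x in f],round(f[0]-base(th),2),round(ctrl.current_grip_width(),4),round(ctrl.current_t(),2))
    if f[0]<1: print("HELD");break
E
```

```text
136 [18.47, 6.1, 2.14] 8.99 0.6952 24.43
135 [13.0, 2.88, 0.4] 3.56 0.6948 24.81
134 [9.57, 0.21, -0.84] 0.18 0.6908 25.19
133 [9.41, 0.32, -0.65] 0.06 0.6953 25.57
132 [9.46, -0.21, 0.02] 0.15 0.6961 25.96
131 [9.42, -0.32, -0.61] 0.16 0.6952 26.34
130 [4.51, -4.1, -3.05] -4.71 0.6913 26.73
129 [-4.68, -8.37, -6.66] -13.86 0.6966 27.11
HELD
```

The catch took the load between 130.5° and 129°. I'll move to near zero tangential force, look, then release.

```bash
python3 - <<'E'
from h import *
s=np.load("start.npy")
for th,dr in((129.6,.0008),(129.6,.0003)):
    ctrl.move_l(pose2(th,s,dr),vel=.02)
    print(th,dr,ft(th,avgf(6)))
cv2.imwrite("pics/w6.png",ctrl.read_camera("wrist"));cv2.imwrite("pics/sc6.png",cv2.resize(ctrl.read_camera("scene")[180:300,165:335],None,fx=4.5,fy=4.5,interpolation=cv2.INTER_CUBIC))
print(ctrl.current_t())
E
```

```text
129.6 0.0008 (np.float64(0.4), np.float64(-6.04), np.float64(-4.6))
129.6 0.0003 (np.float64(3.11), np.float64(-0.92), np.float64(-4.37))
28.1083
```

View pics/sc6.png

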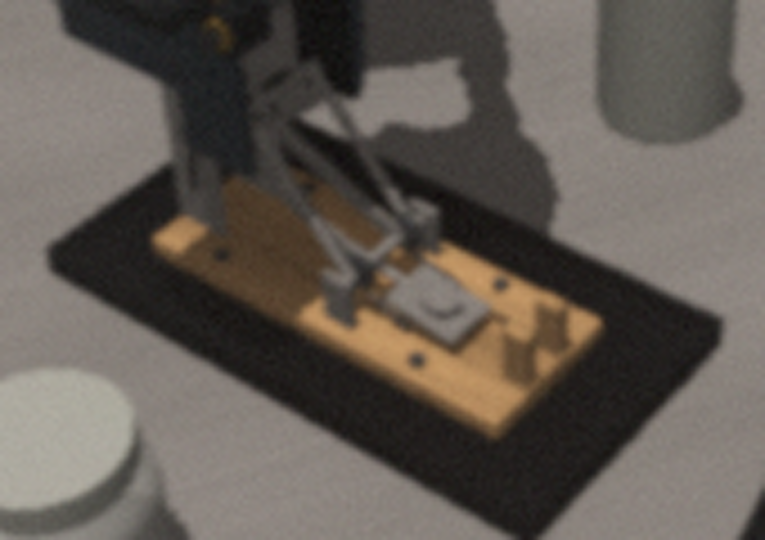

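View pics/w6.png

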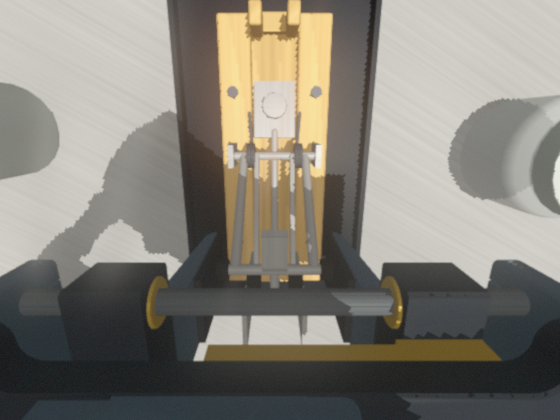

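The wrist view shows the hook plate at (274,255) over the cross bar (row 270), with the arms in line. I'll move to 129.2°, release, and lift straight out.

```bash
python3 - <<'E'
from h import *
s=np.load("start.npy")
ctrl.move_l(pose2(129.2,s,.0003),vel=.02)
print(ft(129.2,avgf(6)))
ctrl.command_gripper(.8)
print(ctrl.current_grip_width(),ft(129.2,avgf(3)))
ctrl.command_gripper(1.0)
print(ctrl.current_grip_width(),ft(129.2,avgf(3)))
p=ctrl.current_tool_pos()
print(ctrl.move_l(p+[0,0,.03],vel=.04,contact_N=6))
ctrl.move_l(p+[0,0,.13],vel=.1)
ctrl.move_l(p+[0,0,.13]-.13*tx,vel=.15)
print(ctrl.current_contact_force(),ctrl.current_t())
cv2.imwrite("pics/top7.png",cv2.resize(ctrl.read_camera("top")[60:320,180:440],None,fx=2.2,fy=2.2))
cv2.imwrite("pics/sc7.png",cv2.resize(ctrl.read_camera("scene")[120:320,120:370],None,fx=3,fy=3))
E
```

```text
(np.float64(-0.85), np.float64(-3.18), np.float64(-5.64))
0.8033715955803984 (np.float64(0.29), np.float64(0.45), np.float64(-0.32))
0.9988282976220632 (np.float64(-0.63), np.float64(0.14), np.float64(-0.44))
False
[ 0.2476166   0.36846797 -0.30455537] 32.6833
```

View pics/sc7.png

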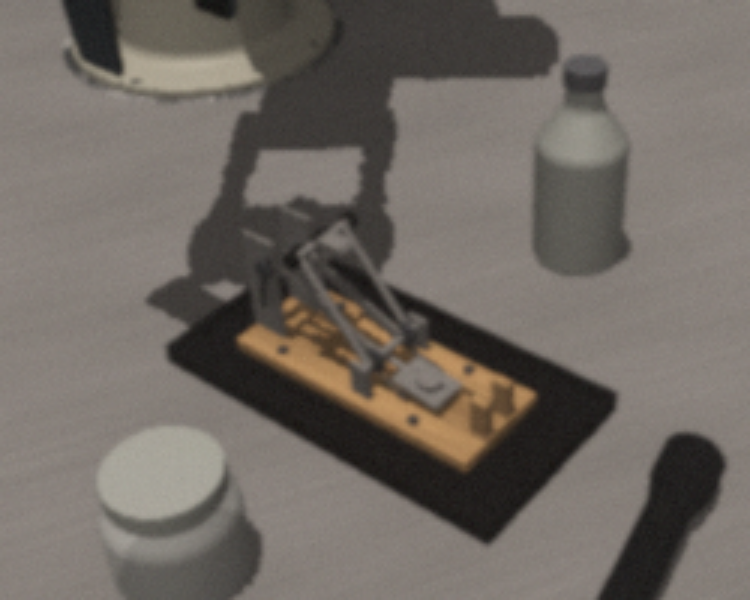

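View pics/top7.png

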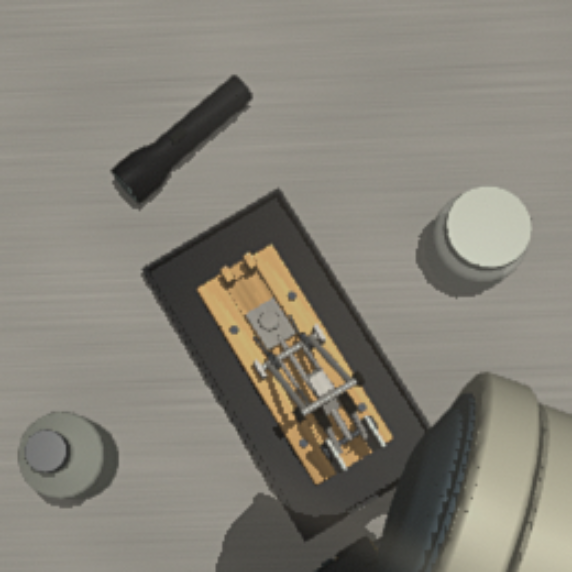

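The bow stands set. In the scene crop its bar runs from (292,262) to (352,218), held toward the tail. The tub, bottle and torch are where they were, and the robot is clear. Handing in.

```bash
python3 - <<'E'
from bench import ctrl
ctrl.sleep(.3); print(ctrl.sign_off(), ctrl.current_t())
E
```

```text
the job is handed in; nothing more can be done
the job is handed in; nothing more can be done
```

The rat trap is set: the bow stands on its catch at about 130°, and I handed the job in at about 33 s of the 72 s allowed.

- **What I did:** I pinched the bow by its two rollers and drew it round the axle in small steps. I then let it back until the catch took the spring load, opened the gripper and lifted straight out.
- **Last checks:** With the gripper open, the force on the tool was close to zero. The scene and top pictures show the bow still up on the catch. The bottle, tub and torch look unmoved by eye; I didn't measure their positions again.
- **What did not go cleanly:** The click came with the small force drop at 125–126°, which I took for a slip, or a few degrees later. So I drew on until the bar met the rubber stops. It pressed about 12 N (roughly 2 mm) into them before my force limit stopped it, and I backed off at once.
- **Side load on the bow:** The force along the bow's arms reached about 10 N before I corrected the path.

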